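# Clamp a spice jar in the sprung one-handed jar holder

### The arm

A 7-joint arm with a two-finger parallel gripper is mounted at the origin on a cart in front of the work surface, level with it; the furniture and walls round the work are solid. World frame = base frame: x ahead of the robot, y to its left, z up, the work surface at z = 0. Lengths are in m, angles in rad, forces in N, time in s.
With the tool pointing down it reaches from about 0.4 to 0.9 m from the base axis. Payload 5.5 kg.
Tool frame: the origin (TCP) lies on the centre line of the jaws, within the pads' length; the fingertips stand 8 mm ahead of it and the grasp point (between the pads) lies 11 mm behind it; z points along the fingers, y is the line along which they close (so a half turn about z gives the same grasp; the last joint's range is limited). The gripper opens to 85 mm and grips with 20 to 120 N. Pads are 22 mm wide; open, the fingers measure 114 mm over their backs; the gripper's body (76 mm by 85 mm) begins 54 mm behind the grasp point. The pads swing forward as they close: fully open they stand 13 mm farther back than shut.
Start: joints at [-0.848, 0.501, -0.427, 1.55, 0.221, 1.138, -0.21], TCP at [0.288, 0.583, 0.239] pointing down, gripper open.
Joint ranges: [-2.88, 2.88], [-0.31, 2.03], [-1.54, 1.56], [0.2, 2.42], [-1.41, 4.55], [0.19, 2.02], [-2.57, 2.57]. Speed limits (rad/s): [2.57, 2.57, 3.14, 3.14, 3.14, 3.14, 3.14].

### API

Orientations are given as a rotation vector (axis times angle).
In Python, from plant import r gives the robot as it stands.
- The arm moves only by the shell command python3 -m inch 'ROWS' [FORCE]. ROWS is JSON, a list of rows, each a list of 7 numbers: the shift along the tool's x, y, z in units of 30 mm (1.0 is 30 mm), then the turn, a rotation vector about the tool's x, y, z in units of 5 degrees (1.0 is 5 degrees), then the opening, from 0 (shut) to 1 (fully open). A call has 1 to 5 rows; each row shifts and turns the commanded pose from where the row before left it, along the tool's axes as they then stand; what a row does not reach is not made up. A row lasts 1/8 s, in which the tool goes at most 62.5 mm and 10.7 degrees, less where a joint would pass 70% of its speed; a pose out of reach is approached as far as the arm can. A call is refused whole if a number of a shift passes 1 or a number of a turn 1, either way. A call with a gripper value outside its range is refused whole. The fingers move at their own pace and stop on an object; FORCE is the grip in N (left out, the last holds). Time passes only in rows, so rows that do not move let the fingers close. It gives the time, the measured TCP pose, the force, the opening and the grip force at its end, in the units of the state.
- r.sense(): the state, without advancing time (a new reading comes with each control period).
- r.capture(name): name is "scene" or "top"; returns the picture (384x512x3 uint8, red, green, blue); there is no depth.
- r.camera_info(name): a dict with "K" (3x3 intrinsics, pixels), "pose" (4x4, takes a point from camera to world coordinates). Camera axes: x right, y down, z forward; pixel columns grow to the right and rows downward; lengths in m; the calibration is good to about 2 mm. A picture is of the moment at which its call begins. camera_info takes no time and is no camera call.
- r.hand_in(): hands the job in; it is judged then, once.
The state is a dict: "time_s": time; "joint_positions": joint angles; "qd": joint speeds; "tau": joint torques, N m; "eef_pos": TCP position; "eef_rot": TCP orientation; "ft_force": force on the tool from outside, world axes, zero at the start; "ft_torque": the same for the moment, N m; "gripper_width": finger opening in m; "grip_force": force on a finger pad.
Only numpy, scipy, OpenCV 4.12 (cv2) and the standard library are available. Lean on these libraries where they do the work, as an engineer would, in place of code of your own. Each camera call takes 0.05 s, during which the arm holds its last target. There are 200 camera calls.

### The job

Cock the sprung arm of the jar clamp: push it open by its upright post, gently, only until its catch holds it open by itself. Then stand the spice jar upright in the clamp against the two rubber rollers and let go of it, and press the trigger pad down to trip the catch so that the arm springs back and holds the jar. Never strain the clamp by pushing on against its buffer or stop (keep under 25 N), and leave the tub, the mug and the salt mill alone.

Things in the scene. Friction and masses are not known exactly. Their poses are not given: they have to be found in the camera images.
- jar_clamp: one-handed jar clamp, fixed to the worktop by suction feet: aluminium base plate 170x140 mm, 10 mm thick. Origin on the worktop, 20 mm short of the plate's centre; x runs along the shut arm towards its pivot, y to the side to which the arm opens, z up. Positions below are in this frame, mm. Arm pivot (upright axis) at x 75, y 0; hub 40 mm wide, up to z 59.
- swing_arm (a joint): angle of the sprung steel arm, rad; 0 shut (lying 132 mm from the pivot along -x; bar 14 mm wide, z 37 to 55), grows as it opens to +y: radius r of the arm is at x = 75 - r cos, y = r sin. A damped spring pushes it shut: 4.5 N at the post at 0, 9.5 N at 0.9. The catch bites at an angle set by hand that cannot be seen, between 0.44 and 0.96. Held on the jar it reads about 0.19.
- grip_post (a point): centre of the top (z 92) of the upright black round post on the arm at radius 118, to push it by: 37 mm tall, 22 mm diameter in its upper 28 mm. From 0.2 to 0.1 rad before the bite the push is some 4 N higher (10 to 14 N), then drops, and nearly vanishes as the catch bites; about 0.02 rad beyond, a stiff sprung buffer starts, about 14 N per mm at the post.
- trigger_pad (a point): centre of the top of the black square trigger pad, 32x32 mm, at the end of the steel lever that runs under the cocked arm (x -70, y 122, z 35; 72 mm farther from the pivot than the post). Pressed straight down with about 2 to 5 N it trips the catch 10 to 14 mm down; hard stop at 16 mm; it springs back up.
- trigger (a joint): angle of the trigger lever, rad: 0 up, grows as the pad goes down, stop at 0.10 (160 mm from its hinge to the pad). The catch lets go at 0.06 to 0.085.
- seat (a point): point on the base plate under the jar's centre when the jar touches both rollers (x 0, y -18, z 10). Rollers: upright, rubber, radius 8, at x -18 and 18, y -39.5, up to z 51; behind them a back plate (x -40 to 40, y -61 to -47, up to z 51). The cocked arm leaves about 20 mm or more free on the jar's +y side.
- spice_jar: spice jar with a red screw lid, round, body 40 mm and lid 42 mm diameter, 100 mm tall, 75 to 155 g, standing loose on the worktop; origin at the centre of its underside, z up.
- tub: yoghurt tub, 72 mm wide, 71 mm tall, a bystander; origin at its underside
- mug: striped mug, 89 mm wide and 95 mm tall, a bystander; origin at its underside
- salt_mill: salt mill with a grey top, 44 mm wide, 90 mm tall, a bystander; origin at its underside
Things that resemble listed ones, but are neither listed nor needed, are in the scene too. What is shaped like the spice_jar but green, orange or purple is not meant.

How it is judged:
On the way, in this order (a step that is already met when the one before it is completed fails the run):
1. the arm stays cocked by its catch, with the robot's fingers off the clamp (value of joint swing_arm above 0.42 rad and contact force between the fingers and jar_clamp below 0.3 N), for 0.4 s.
2. the jar stands upright in the open clamp within 15 mm of the seat, let go, the arm still cocked (value of joint swing_arm above 0.42 rad and horizontal distance between spice_jar and seat below 0.015 m and z of spice_jar in the frame of seat below 0.004 m and angle between spice_jar's own z axis and vertical below 0.1 rad and contact force between the fingers and spice_jar below 0.2 N), for 0.2 s.
3. the trigger pad is pressed down (value of joint trigger above 0.035 rad and contact force between the fingers and jar_clamp above 0.3 N).
At the end, for the whole second after the job is handed in: the jar stands upright (within 0.1 rad) on the base plate, at rest, within 8 mm of the seat, held by the sprung arm (arm angle 0.13 to 0.26 rad); the trigger is back up (under 0.02 rad) (value of joint swing_arm between 0.13 and 0.26 rad and horizontal distance between spice_jar and seat below 0.008 m and z of spice_jar in the frame of seat below 0.004 m and angle between spice_jar's own z axis and vertical below 0.1 rad and value of joint trigger below 0.02 rad and linear speed of spice_jar below 0.02 m/s); the robot touches nothing.
It fails at once if the fingers press the clamp with more than 25 N (contact force between the fingers and jar_clamp above 25 N).
It fails at once if the jar is knocked over (angle between spice_jar's own z axis and vertical above 0.6 rad).
It fails at once if the tub is moved more than 30 mm (distance of tub from where it was at the start of the episode above 0.03 m).
It fails at once if the mug is moved more than 30 mm (distance of mug from where it was at the start of the episode above 0.03 m).
It fails at once if the salt mill is moved more than 30 mm (distance of salt_mill from where it was at the start of the episode above 0.03 m).
It also fails if it takes over 72 s, if anything falls off the work surface, if the arm or the gripper's body presses on something with over 40 N, if the wrist force passes 120 N, or if a joint passes its speed limit or range.

## Working session

There is one attempt and no reset: what is moved stays moved. The work goes in short steps, Python scripts to look and compute and a shell command to move; the robot and the scene stay as the last step left them, time stands still between calls to the robot, and variables do not carry over. Pictures are saved under pics/ and viewed, at most 10 in all, crops included, and the job is handed in when it is done.

```bash
ls; mkdir -p pics; python3 - <<'E'
from plant import r
import cv2
for n in("scene","top"):
    cv2.imwrite(f"pics/{n}0.png",cv2.resize(r.capture(n)[:,:,::-1],(800,600)))
    c=r.camera_info(n);print(n,c["K"],c["pose"])
s=r.sense();print(s)
E
```

```text
pics
scene [[446.25322759   0.         252.18342184]
 [  0.         446.25322759 193.4326744 ]
 [  0.           0.           1.        ]] [[ 0.68579359 -0.47631059  0.55028663 -0.1775728 ]
 [-0.72742233 -0.42436256  0.53923388 -0.71638287]
 [-0.02332177 -0.77009392 -0.63750408  0.89418452]
 [ 0.          0.          0.          1.        ]]
top [[421.23248595   0.         258.23855041]
 [  0.         421.23248595 193.09673446]
 [  0.           0.           1.        ]] [[ 0.01963596 -0.99875467  0.04586441  0.4958147 ]
 [-0.9997886  -0.01933511  0.00699406 -0.03595697]
 [-0.00609855 -0.04599205 -0.99892319  1.19847769]
 [ 0.          0.          0.          1.        ]]
{'time_s': 0.1, 'joint_positions': array([-0.84780193,  0.50176204, -0.42680626,  1.55133719,  0.22076989,
        1.13831714, -0.21031873]), 'qd': array([ 0.00040048, -0.00104974, -0.0002514 , -0.00473086,  0.0007004 ,
        0.00138909,  0.0010463 ]), 'tau': array([-9.42372310e-03, -5.70825398e+01, -5.83865136e+00, -2.81750965e+01,
        1.03834039e-02,  5.53613136e-03, -2.91248385e-07]), 'eef_pos': array([0.2882023 , 0.58192798, 0.2383614 ]), 'eef_rot': array([-7.15764626e-01, -3.05846474e+00,  2.68349458e-03]), 'ft_force': array([ 0.2374513 , -0.2391574 ,  0.74292736]), 'ft_torque': array([-0.03953578, -0.07101684, -0.01789481]), 'grip_force': 0.0, 'gripper_width': 0.08577164728992676}
```

View pics/scene0.png

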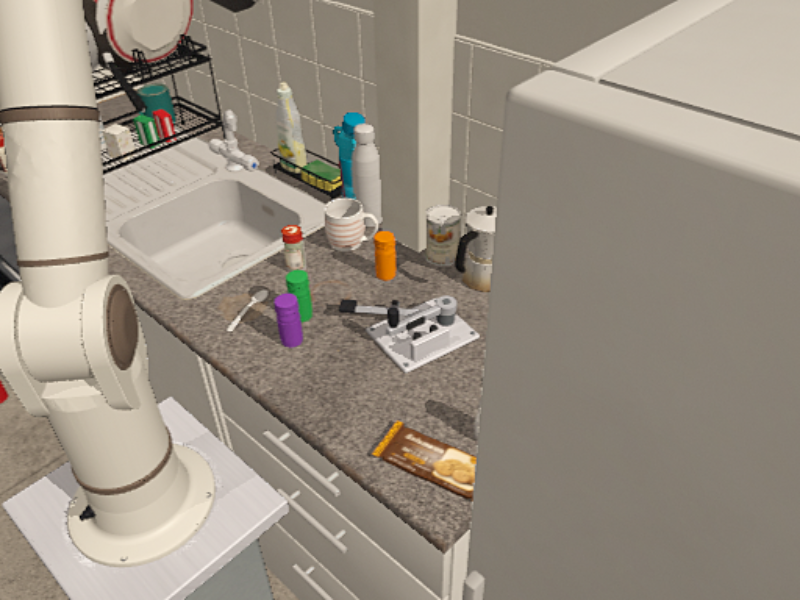

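View pics/top0.png

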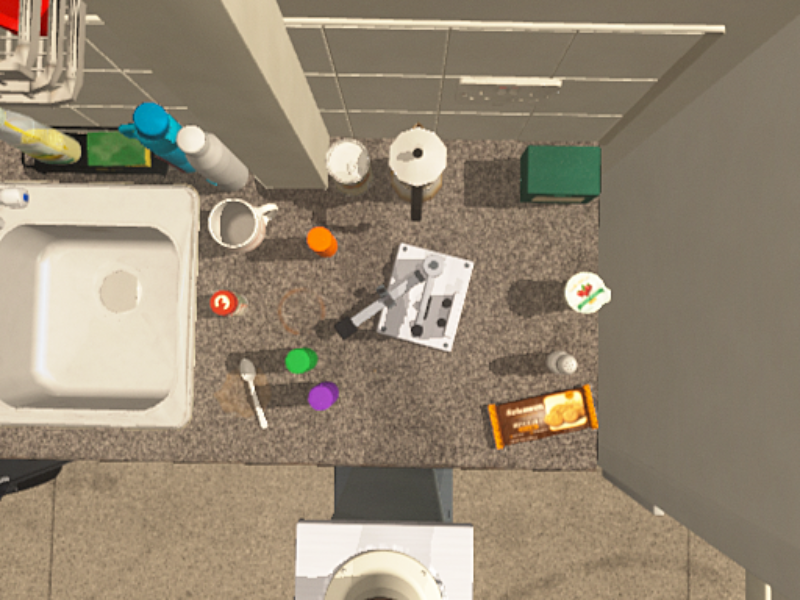

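The scene view shows the red-lid jar at (292,250), and the clamp near (420,330) with its black post at (393,315). In the top view, the candidates shaped like the jar are red (223,302), orange (321,241), green (300,360) and purple (322,396). Only the red-lidded one fits. The top view also shows the clamp's hub at (432,265), post at (416,331) and trigger pad at (347,327). I'll confirm this in one crop.

```bash
cat > h.py <<'E'
from plant import r
import numpy as np, cv2
def cast(n,u,v,z):
    c=r.camera_info(n);P=np.array(c["pose"]);d=P[:3,:3]@np.linalg.inv(c["K"])@[u,v,1];o=P[:3,3]
    return o+d*(z-o[2])/d[2]
def proj(n,p):
    c=r.camera_info(n);P=np.array(c["pose"]);q=np.array(c["K"])@(P[:3,:3].T@(np.array(p)-P[:3,3]));return q[:2]/q[2]
def redblob(n,box):
    im=r.capture(n);h=cv2.cvtColor(im,cv2.COLOR_RGB2HSV)
    m=(((h[...,0]<6)|(h[...,0]>174))&(h[...,1]>150)&(h[...,2]>70)).astype('uint8')
    x0,y0,x1,y1=box;k=np.zeros_like(m);k[y0:y1,x0:x1]=m[y0:y1,x0:x1]
    k=cv2.morphologyEx(k,cv2.MORPH_CLOSE,np.ones((5,5)))
    c=max(cv2.findContours(k,0,1)[0],key=cv2.contourArea);return cv2.minEnclosingCircle(c),cv2.boundingRect(c)
E
python3 - <<'E'
from h import *
im=r.capture("top")[:,:,::-1]
a=cv2.resize(im[150:230,205:311],None,fx=5.6,fy=5.6,interpolation=cv2.INTER_CUBIC) 
b=cv2.resize(im[173:213,120:166],None,fx=4,fy=4,interpolation=cv2.INTER_CUBIC)
o=np.zeros((a.shape[0],a.shape[1]+b.shape[1],3),'uint8');o[:,:a.shape[1]]=a;o[:b.shape[0],a.shape[1]:]=b
cv2.imwrite("pics/crop.png",o);print(o.shape)
print(redblob("top",(125,175,165,215)))
print(redblob("scene",(170,135,205,165)))
E
```

```text
(448, 778, 3)
(((142.56930541992188, 193.32177734375), 8.596202850341797), (134, 186, 18, 16))
(((186.51136779785156, 150.06817626953125), 6.77020263671875), (181, 145, 13, 11))
```

View pics/crop.png

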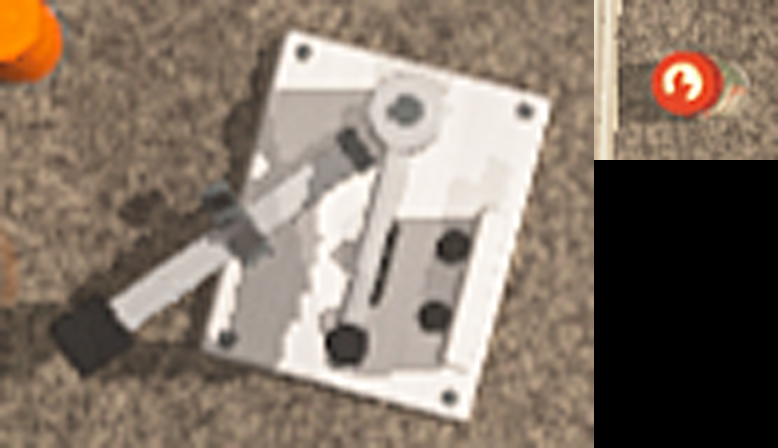

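The crop shows plate corners at (290,32), (549,100), (467,420) and (205,350). The hub is at (405,108), the post at (347,344), the pad at (91,332), and the rollers at (455,245) and (434,317). The inset confirms the red lid, so I'll fit the frame.

```bash
python3 - <<'E'
from h import *
px=[(290,32),(549,100),(467,420),(205,350),(405,108),(347,344),(91,332),(455,245),(434,317)]
L=np.array([(105,70,10),(105,-70,10),(-65,-70,10),(-65,70,10),(75,0,59),(-43,0,92),(-70,122,35),(18,-39.5,51),(-18,-39.5,51)])/1e3
W=np.array([cast("top",(u+.5)/5.6-.5+205,(v+.5)/5.6-.5+150,l[2]) for (u,v),l in zip(px,L)])
a,b=L[:,:2].mean(0),W[:,:2].mean(0);H=(L[:,:2]-a).T@(W[:,:2]-b)
th=np.arctan2(H[0,1]-H[1,0],H[0,0]+H[1,1]);R=np.array([[np.cos(th),-np.sin(th)],[np.sin(th),np.cos(th)]]);t=b-R@a
print("th",th,"t",t);print(((L[:,:2]@R.T+t-W[:,:2])*1e3).round(1))
for n,l in dict(pivot=(75,0),post=(-43,0),pad=(-70,122),seat=(0,-18)).items(): print(n,R@(np.array(l)/1e3)+t)
print("post scene px*1.5625",proj("scene",[*(R@[-.043,0]+t),.092])*1.5625)
print("jar top",cast("top",142.6,193.3,.1),"scene",cast("scene",186.5,150,.09))
q=r.sense();from scipy.spatial.transform import Rotation as Ro
print(Ro.from_rotvec(q["eef_rot"]).as_matrix().round(3))
for n,uv,z in(("mug",(237,225),.095),("orange",(321,241),.1),("green",(300,360),.1)):print(n,cast("top",uv[0]*.64,uv[1]*.64,z))
E
```

```text
th -0.2414239138512662 t [ 0.54144836 -0.06087645]
[[ 2.6  2.2]
 [ 1.2 -2.1]
 [-1.7 -0.3]
 [-0.8  3.3]
 [-0.6 -1.4]
 [-0.3  0.4]
 [-1.  -0.3]
 [ 0.2 -0.4]
 [ 0.5 -1.4]]
pivot [ 0.61427325 -0.07880786]
post [ 0.49969542 -0.05059577]
pad [0.50264689 0.07432135]
seat [ 0.53714482 -0.07835442]
post scene px*1.5625 [393.40061522 309.3241469 ]
jar top [0.53986513 0.27405663 0.1       ] scene [0.53539958 0.27260093 0.09      ]
[[-0.896  0.444 -0.   ]
 [ 0.444  0.896 -0.001]
 [ 0.    -0.001 -1.   ]]
mug [0.67079578 0.25566086 0.095     ]
orange [0.64560669 0.11224409 0.1       ]
green [0.44574869 0.1421805  0.1       ]
```

```bash
cat >> h.py <<'E'
from scipy.spatial.transform import Rotation as Ro
TH=-.2414;T0=np.array([.5414,-.0609])
RC=np.array([[np.cos(TH),-np.sin(TH)],[np.sin(TH),np.cos(TH)]])
def c2w(x,y): return RC@(np.array([x,y])/1e3)+T0
def w2c(p): return RC.T@(np.array(p)[:2]-T0)*1e3
def plan(p,yaw_deg):
    "tool units from the present pose to p with tool y at world yaw, tool z down (turn first)"
    s=r.sense();M=Ro.from_rotvec(s["eef_rot"]).as_matrix();a=np.radians(yaw_deg)
    y=np.array([np.cos(a),np.sin(a),0]);z=np.array([0,0,-1.]);N=np.c_[np.cross(y,z),y,z]
    d=np.array(p)-s["eef_pos"]
    print("turn",(np.degrees(Ro.from_matrix(M.T@N).as_rotvec())/5).round(2),"shift now",(M.T@d/.03).round(2),"after turn",(N.T@d/.03).round(2))
def st():
    s=r.sense();M=Ro.from_rotvec(s["eef_rot"]).as_matrix()
    print("t",round(s["time_s"],2),"clamp xy",w2c(s["eef_pos"]).round(1),"pos",s["eef_pos"].round(4),"F tool",(M.T@s["ft_force"]).round(1),"yaw",np.degrees(np.arctan2(M[1,1],M[0,1])).round(1),"w",round(s["gripper_width"],4),"g",round(s["grip_force"],1))
E
python3 -c "
from h import *
plan([*c2w(-43,-42),.2],76.2);st()"
```

```text
turn [-0.01 -0.   -2.51] shift now [-15.98 -17.14   1.31] after turn [-11.87 -20.21   1.29]
t 0.25 clamp xy [-399.5  564. ] pos [0.2883 0.5822 0.2388] F tool [ 0.4 -0.4 -0.6] yaw 63.7 w 0.0854 g 0.0
```

```bash
python3 -m inch '[[0,0,0,0,0,-0.84,0],[0,0,0,0,0,-0.84,0],[0,0,0,0,0,-0.83,0],[-0.6,-1,0,0,0,0,0],[-0.6,-1,0,0,0,0,0]]' 30
python3 -m inch '[[-0.6,-1,0.1,0,0,0,0],[-0.6,-1,0.1,0,0,0,0],[-0.6,-1,0.1,0,0,0,0],[-0.6,-1,0.1,0,0,0,0],[-0.6,-1,0.1,0,0,0,0]]'
python3 -m inch '[[-0.6,-1,0.1,0,0,0,0],[-0.6,-1,0.1,0,0,0,0],[-0.6,-1,0.1,0,0,0,0],[-0.6,-1,0.1,0,0,0,0],[-0.6,-1,0.1,0,0,0,0]]'
python3 -m inch '[[-0.6,-1,0,0,0,0,0],[-0.6,-1,0,0,0,0,0],[-0.6,-1,0,0,0,0,0],[-0.6,-1,0,0,0,0,0],[-0.6,-1,0,0,0,0,0]]'
python3 -m inch '[[-0.4,-1,0,0,0,0,0],[-0.2,-1,0,0,0,0,0],[0,-1,0,0,0,0,0],[0,0,0,0,0,0,0]]'
python3 -c "
from h import *
plan([*c2w(-43,-42),.076],76.2);st()"
```

```text
time_s: 0.88
eef_pos: [0.3089, 0.515, 0.239]
eef_rot: [-0.376, -3.119, 0.0]
ft_force: [0.4, -0.2, 0.7]
gripper_width: 0.0003
grip_force: 0.0
time_s: 1.5
eef_pos: [0.361, 0.3474, 0.2243]
eef_rot: [0.377, 3.119, 0.0]
ft_force: [0.2, 0.8, -0.5]
gripper_width: 0.0
grip_force: 0.0
time_s: 2.12
eef_pos: [0.4126, 0.1803, 0.2094]
eef_rot: [0.377, 3.118, 0.0]
ft_force: [0.1, 0.2, 0.6]
gripper_width: 0.0
grip_force: 0.0
time_s: 2.75
eef_pos: [0.4643, 0.0132, 0.2094]
eef_rot: [0.377, 3.119, 0.0]
ft_force: [0.3, 0.4, -0.2]
gripper_width: 0.0001
grip_force: 0.0
time_s: 3.25
eef_pos: [0.4594, -0.0799, 0.2092]
eef_rot: [-0.384, -3.118, 0.001]
ft_force: [0.4, -0.3, -0.7]
gripper_width: 0.0
grip_force: 0.0
turn [-0.01 -0.   -0.05] shift now [-1.07 -0.12  4.44] after turn [-1.07 -0.13  4.44]
t 3.25 clamp xy [-75.1 -38.1] pos [ 0.4594 -0.0799  0.2092] F tool [-0.4 -0.2  0.7] yaw 76.0 w 0.0 g 0.0
```

```bash
python3 -m inch '[[-0.54,-0.1,0,0,0,0,0],[-0.53,-0.1,0,0,0,0,0],[0,0,1,0,0,0,0],[0,0,1,0,0,0,0],[0,0,1,0,0,0,0]]' >/dev/null
python3 -m inch '[[0,0,0.8,0,0,0,0],[0,0,0.4,0,0,0,0],[0,0,0.24,0,0,0,0],[0,0,0,0,0,0,0]]'>/dev/null
python3 - <<'E'
from h import *
st()
a=r.capture("scene")[150:250,205:325,::-1];b=r.capture("top")[150:250,195:315,::-1]
cv2.imwrite("pics/pre.png",cv2.resize(np.hstack([a,b]),None,fx=3.3,fy=3.3,interpolation=cv2.INTER_CUBIC))
E
```

```text
t 4.38 clamp xy [-42.6 -41.3] pos [ 0.4902 -0.0908  0.0761] F tool [-0.   0.5  0.1] yaw 76.2 w 0.0001 g 0.0
```

View pics/pre.png

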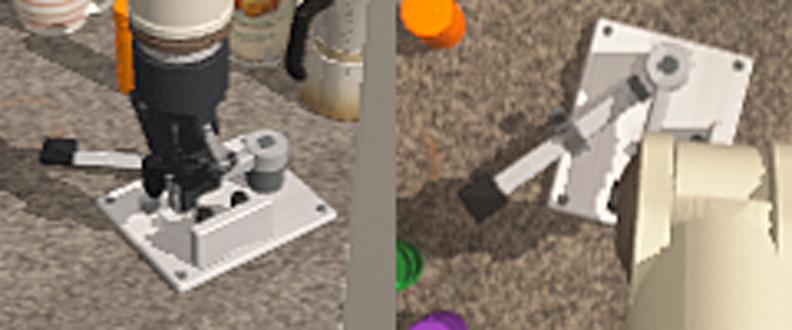

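The fingers stand closed next to the post on its −y side (scene part: post (150,180), fingers (185,185)), with a clear gap. Next I'll approach to contact.

```bash
f(){ python3 -c "from h import *;st()"; }
python3 -m inch '[[0,0.2,0,0,0,0,0],[0,0.2,0,0,0,0,0],[0,0,0,0,0,0,0]]'>/dev/null;f
python3 -m inch '[[0,0.07,0,0,0,0,0],[0,0,0,0,0,0,0]]'>/dev/null;f
python3 -m inch '[[0,0.07,0,0,0,0,0],[0,0,0,0,0,0,0]]'>/dev/null;f
python3 -m inch '[[0,0.07,0,0,0,0,0],[0,0,0,0,0,0,0]]'>/dev/null;f
python3 -m inch '[[0,0.07,0,0,0,0,0],[0,0,0,0,0,0,0]]'>/dev/null;f
```

```text
t 4.85 clamp xy [-42.8 -28.4] pos [ 0.4931 -0.0783  0.0764] F tool [-0.  -0.2 -0. ] yaw 76.3 w 0.0002 g 0.0
t 5.1 clamp xy [-43.  -27.3] pos [ 0.4931 -0.0772  0.0761] F tool [-0.6  1.1 -0.4] yaw 76.2 w -0.0001 g 0.0
t 5.35 clamp xy [-43.  -25.2] pos [ 0.4936 -0.0751  0.076 ] F tool [ 0.7 -0.1  0.4] yaw 76.2 w -0.0003 g 0.0
t 5.6 clamp xy [-43.  -23.9] pos [ 0.4939 -0.0739  0.076 ] F tool [ 0.4 -2.3 -1. ] yaw 76.2 w 0.0 g 1.3
t 5.85 clamp xy [-43.2 -21.8] pos [ 0.4943 -0.0717  0.076 ] F tool [ 0.9 -4.9 -0.5] yaw 76.2 w 0.0003 g 2.4
```

```bash
f(){ python3 -c "from h import *;st()"; }
python3 -m inch '[[0.02,0.1,0,0,0,0.29,0],[0.02,0.1,0,0,0,0.29,0],[0.02,0.1,0,0,0,0.29,0],[0.02,0.1,0,0,0,0.29,0],[0,0,0,0,0,0,0]]'>/dev/null;f
python3 -m inch '[[0.02,0.1,0,0,0,0.29,0],[0.02,0.1,0,0,0,0.29,0],[0,0,0,0,0,0,0]]'>/dev/null;f
python3 -m inch '[[0.02,0.1,0,0,0,0.29,0],[0.02,0.1,0,0,0,0.29,0],[0,0,0,0,0,0,0]]'>/dev/null;f
python3 -m inch '[[0.02,0.1,0,0,0,0.29,0],[0.02,0.1,0,0,0,0.29,0],[0,0,0,0,0,0,0]]'>/dev/null;f
```

```text
t 6.47 clamp xy [-44.9  -9.4] pos [ 0.4956 -0.0593  0.0761] F tool [-1.1 -5.2 -1.1] yaw 70.4 w -0.0001 g 2.5
t 6.85 clamp xy [-45.3  -3.4] pos [ 0.4966 -0.0534  0.0761] F tool [-1.4 -5.3 -0.1] yaw 67.5 w 0.0 g 2.6
t 7.22 clamp xy [-45.4   2.5] pos [ 0.4979 -0.0476  0.076 ] F tool [-2.6 -5.5 -1. ] yaw 64.6 w -0.0003 g 2.7
t 7.6 clamp xy [-45.2   8.5] pos [ 0.4995 -0.0418  0.076 ] F tool [-2.  -5.1  0.4] yaw 61.7 w 0.0 g 2.8
```

```bash
cat >> h.py <<'E'
def th():
    s=r.sense();c=w2c(s["eef_pos"]);print("theta",(np.arctan2(c[1],75-c[0])+.2007).round(3),"R",np.hypot(c[1],75-c[0]).round(1));st()
E
f(){ python3 -c "from h import *;th()"; }
python3 -m inch '[[0.02,0.1,0,0,0,0.29,0],[0.02,0.1,0,0,0,0.29,0],[0,0,0,0,0,0,0]]'>/dev/null;f
python3 -m inch '[[0.02,0.1,0,0,0,0.29,0],[0.02,0.1,0,0,0,0.29,0],[0,0,0,0,0,0,0]]'>/dev/null;f
python3 -m inch '[[0.02,0.1,0,0,0,0.29,0],[0.02,0.1,0,0,0,0.29,0],[0,0,0,0,0,0,0]]'>/dev/null;f
```

```text
theta 0.321 R 120.6
t 7.97 clamp xy [-44.7  14.4] pos [ 0.5014 -0.0362  0.076 ] F tool [-3.6 -6.1  0.2] yaw 58.8 w -0.0002 g 2.9
theta 0.37 R 120.7
t 8.35 clamp xy [-43.9  20.3] pos [ 0.5036 -0.0307  0.076 ] F tool [-4.  -6.   0.5] yaw 55.9 w -0.0001 g 3.0
theta 0.418 R 120.8
t 8.72 clamp xy [-42.9  26.1] pos [ 0.506  -0.0253  0.076 ] F tool [-3.9 -6.5  1.3] yaw 52.9 w -0.0003 g 3.1
```

```bash
f(){ python3 -c "from h import *;th()"; }
python3 -m inch '[[0.02,0.1,0,0,0,0.29,0],[0.02,0.1,0,0,0,0.29,0],[0,0,0,0,0,0,0]]'>/dev/null;f
python3 -m inch '[[0.02,0.1,0,0,0,0.29,0],[0.02,0.1,0,0,0,0.29,0],[0,0,0,0,0,0,0]]'>/dev/null;f
python3 -m inch '[[0.02,0.1,0,0,0,0.29,0],[0.02,0.1,0,0,0,0.29,0],[0,0,0,0,0,0,0]]'>/dev/null;f
```

```text
theta 0.467 R 120.8
t 9.1 clamp xy [-41.5  31.9] pos [ 0.5087 -0.02    0.0761] F tool [-4.6 -7.  -0.1] yaw 50.0 w -0.0001 g 3.2
theta 0.516 R 121.0
t 9.47 clamp xy [-40.   37.5] pos [ 0.5115 -0.0149  0.076 ] F tool [-5.9 -6.2 -1.4] yaw 47.1 w -0.0003 g 3.4
theta 0.564 R 121.2
t 9.85 clamp xy [-38.2  43.1] pos [ 0.5146 -0.0099  0.076 ] F tool [-5.6 -7.8 -2.2] yaw 44.2 w 0.0001 g 3.5
```

```bash
f(){ python3 -c "from h import *;th()"; }
python3 -m inch '[[0.015,0.1,0,0,0,0.28,0],[0.015,0.1,0,0,0,0.28,0],[0,0,0,0,0,0,0]]'>/dev/null;f
python3 -m inch '[[0.015,0.1,0,0,0,0.28,0],[0.015,0.1,0,0,0,0.28,0],[0,0,0,0,0,0,0]]'>/dev/null;f
python3 -m inch '[[0.015,0.1,0,0,0,0.28,0],[0.015,0.1,0,0,0,0.28,0],[0,0,0,0,0,0,0]]'>/dev/null;f
```

```text
theta 0.608 R 121.2
t 10.22 clamp xy [-36.3  48. ] pos [ 0.5176 -0.0056  0.0759] F tool [-5.3 -8.3 -2.8] yaw 41.4 w 0.0001 g 4.2
theta 0.64 R 121.5
t 10.6 clamp xy [-35.   51.7] pos [ 0.5198 -0.0024  0.0758] F tool [ -5.  -13.4  -7.9] yaw 38.5 w 0.0001 g 6.5
theta 0.686 R 121.7
t 10.97 clamp xy [-32.6  56.7] pos [0.5233 0.002  0.0756] F tool [ -5.8 -13.   -7.8] yaw 35.7 w 0.0003 g 6.6
```

```bash
f(){ python3 -c "from h import *;th()"; }
python3 -m inch '[[0.01,0.08,0,0,0,0.2,0],[0,0,0,0,0,0,0]]'>/dev/null;f
python3 -m inch '[[0.01,0.08,0,0,0,0.2,0],[0,0,0,0,0,0,0]]'>/dev/null;f
python3 -m inch '[[0.01,0.08,0,0,0,0.2,0],[0,0,0,0,0,0,0]]'>/dev/null;f
```

```text
theta 0.721 R 121.4
t 11.22 clamp xy [-30.3  60.3] pos [0.5264 0.0049 0.0757] F tool [-5.8 -7.6 -3. ] yaw 34.8 w -0.0001 g 4.2
theta 0.742 R 121.4
t 11.47 clamp xy [-29.   62.5] pos [0.5282 0.0068 0.0757] F tool [-4.5 -8.9 -4.2] yaw 33.8 w 0.0002 g 4.4
theta 0.773 R 121.5
t 11.72 clamp xy [-27.2  65.8] pos [0.5308 0.0095 0.0756] F tool [-3.6 -4.4  1.1] yaw 32.8 w 0.0 g 2.1
```

```bash
f(){ python3 -c "from h import *;th()"; }
python3 -m inch '[[0.005,0.04,0,0,0,0.1,0],[0,0,0,0,0,0,0]]'>/dev/null;f
```

```text
theta 0.78 R 121.7
t 11.97 clamp xy [-26.8  66.6] pos [0.5313 0.0102 0.0754] F tool [-4.  -6.1 -0.6] yaw 32.4 w -0.0 g 3.1
```

```bash
f(){ python3 -c "from h import *;th()"; }
python3 -m inch '[[0.005,0.03,0,0,0,0.08,0],[0,0,0,0,0,0,0]]'>/dev/null;f
```

```text
theta 0.783 R 121.7
t 12.22 clamp xy [-26.7  66.9] pos [0.5315 0.0104 0.0754] F tool [-4.5 -7.9 -2.3] yaw 31.9 w 0.0001 g 3.9
```

```bash
f(){ python3 -c "from h import *;th()"; }
python3 -m inch '[[0,-0.1,0,0,0,0,0],[0,0,0,0,0,0,0]]'>/dev/null;f
python3 -m inch '[[0,-0.1,0,0,0,0,0],[0,0,0,0,0,0,0]]'>/dev/null;f
```

```text
theta 0.778 R 122.7
t 12.47 clamp xy [-27.8  66.9] pos [0.5304 0.0107 0.0757] F tool [-1.9 -3.6  0.1] yaw 32.0 w -0.0 g 1.7
theta 0.766 R 123.2
t 12.72 clamp xy [-29.  66.] pos [0.529  0.0101 0.0763] F tool [0.1 0.2 0.2] yaw 32.1 w 0.0002 g 0.0
```

Backing off took the force to zero within about 1 mm, so the catch holds. I'll retreat, rise and turn towards the jar.

```bash

python3 -m inch '[[0,-0.6,0,0,0,0,0],[0,-0.6,0,0,0,0,0],[0,0,-1,0,0,0,0],[0,0,-1,0,0,0,0],[0,0,-1,0,0,0,0]]'>/dev/null
python3 -m inch '[[0,0,-1,0,0,1,0],[0,0,-0.5,0,0,1,0],[0,0,0,0,0,1,0],[0,0,0,0,0,1,0],[0,0,0,0,0,1,0.8]]'>/dev/null
python3 -m inch '[[0,0,0,0,0,1,1],[0,0,0,0,0,1,1],[0,0,0,0,0,1,1],[0,0,0,0,0,1,1],[0,0,0,0,0,0.2,1]]'>/dev/null
python3 -c "
from h import *
plan([.538,.274,.2],-13.8);st()"
```

```text
turn [-0.01  0.   -0.05] shift now [ 9.54 -0.97  0.36] after turn [ 9.54 -0.93  0.36]
t 14.6 clamp xy [-55.2  38.1] pos [ 0.4969 -0.0107  0.2109] F tool [-0.2  0.5  0.1] yaw -14.0 w 0.0854 g 0.0
```

```bash

python3 -m inch '[[1,-0.1,0,0,0,0,1],[1,-0.1,0,0,0,0,1],[1,-0.1,0,0,0,0,1],[1,-0.1,0,0,0,0,1],[1,-0.1,0,0,0,0,1]]'>/dev/null
python3 -m inch '[[1,-0.1,0,0,0,0,1],[1,-0.1,0,0,0,0,1],[1,-0.1,0,0,0,0,1],[1,-0.1,0,0,0,0,1],[0.5,0,0,0,0,0,1]]'>/dev/null
python3 -m inch '[[0,0,0,0,0,0,1]]'>/dev/null
python3 - <<'E'
from h import *
plan([.538,.274,.055],-13.8);st()
a=r.capture("scene")[120:240,165:305,::-1];b=r.capture("top")[140:260,180:320,::-1]
cv2.imwrite("pics/cock.png",cv2.resize(np.hstack([a,b]),None,fx=2.85,fy=2.85,interpolation=cv2.INTER_CUBIC))
E
```

```text
turn [-0.    0.   -0.02] shift now [ 0.   -0.09  5.19] after turn [ 0.   -0.09  5.19]
t 15.97 clamp xy [-80.7 324.3] pos [0.5405 0.2733 0.2108] F tool [-0.7  0.   1.1] yaw -13.9 w 0.0854 g 0.0
```

View pics/cock.png

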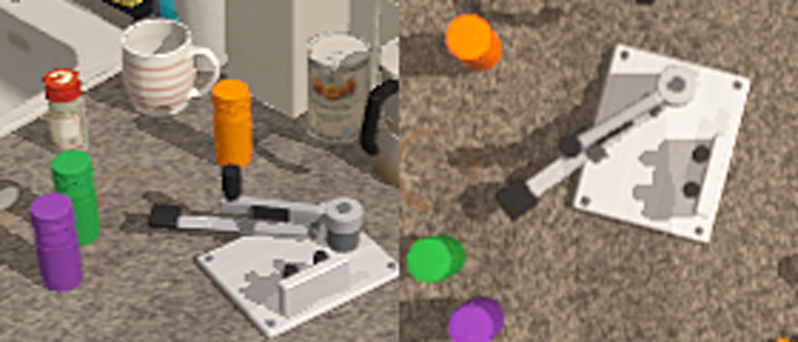

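The arm stays cocked above the lever, with the post at (572,145) and the pad at (517,200) in the right half. The red-lidded jar is at (63,110) in the left half, with nothing touching it. I'll check its position across the two views.

```bash
python3 - <<'E'
from h import *
for p in((.538,.274,.1),(.538,.274,0.)):
    print((proj("scene",p)-[165,120])*2.85)
im=r.capture("scene");h=cv2.cvtColor(im,cv2.COLOR_RGB2HSV)
m=((h[...,0]<8)|(h[...,0]>172))&(h[...,1]>130);m[:, :178]=0;m[:,200:]=0;m[:140]=0;m[165:]=0
ys,xs=np.nonzero(m);print(xs.min(),xs.max(),ys.min(),ys.max(),xs.mean())
best=[cast("scene",xs.mean(),y,.1)for y in (ys.min(),)];print(best)
for dx in(-.006,-.003,0,.003,.006):
  print(dx,proj("scene",(.538+dx,.274,.09)))
E
```

```text
[61.20028879 76.68395529]
[ 71.15099515 147.71539517]
180 193 144 155 186.23076923076923
[array([0.5485069 , 0.28764933, 0.1       ])]
-0.006 [185.40906375 150.28469996]
-0.003 [186.12377088 149.89102528]
0 [186.83683985 149.49825295]
0.003 [187.54827627 149.10637984]
0.006 [188.25808576 148.71540289]
```

```bash

python3 -m inch '[[0,-0.09,1,0,0,0,1],[0,0,1,0,0,0,1],[0,0,1,0,0,0,1],[0,0,1,0,0,0,1],[0,0,0.8,0,0,0,1]]'>/dev/null
python3 -m inch '[[0,0,0.39,0,0,0,1],[0,0,0,0,0,0,0.6],[0,0,0,0,0,0,0.5],[0,0,0,0,0,0,0.4],[0,0,0,0,0,0,0.3]]' 25
python3 -m inch '[[0,0,0,0,0,0,0.2],[0,0,0,0,0,0,0.2],[0,0,0,0,0,0,0.2],[0,0,-0.3,0,0,0,0.2],[0,0,-0.7,0,0,0,0.2]]'
python3 -c "
from h import *
plan([*c2w(0,-15),.2],-13.8);st()"
```

```text
time_s: 17.38
eef_pos: [0.5391, 0.2741, 0.0567]
eef_rot: [2.475, 1.934, 0.003]
ft_force: [-0.5, -0.2, 6.0]
gripper_width: 0.0413
grip_force: 25.3
time_s: 18.0
eef_pos: [0.537, 0.2732, 0.0849]
eef_rot: [-2.475, -1.934, 0.004]
ft_force: [0.9, 1.0, -1.0]
gripper_width: 0.0412
grip_force: 25.5
turn [-0.02  0.02 -0.04] shift now [-11.28   2.83  -3.82] after turn [-11.28   2.8   -3.84]
t 18.0 clamp xy [-84.2 323.3] pos [0.537  0.2732 0.0849] F tool [1.2 0.7 1. ] yaw -14.0 w 0.0412 g 25.5
```

```bash

python3 -m inch '[[0,0,-1,0,0,0,0.2],[0,0,-1,0,0,0,0.2],[-0.3,0,-1,0,0,0,0.2],[-0.6,0.2,-0.8,0,0,0,0.2],[-1,0.3,0,0,0,0,0.2]]' 30 >/dev/null
python3 -m inch '[[-1,0.3,0,0,0,0,0.2],[-1,0.3,0,0,0,0,0.2],[-1,0.3,0,0,0,0,0.2],[-1,0.3,0,0,0,0,0.2],[-1,0.3,0,0,0,0,0.2]]'>/dev/null
python3 -m inch '[[-1,0.3,0,0,0,0,0.2],[-1,0.3,0,0,0,0,0.2],[-1,0.2,0,0,0,0,0.2],[-0.7,0,0,0,0,0,0.2],[0,0,0,0,0,0,0.2]]'>/dev/null
python3 -c "
from h import *
plan([*c2w(0,-15),.2],-13.8);st()"
```

```text
turn [-0.    0.01 -0.08] shift now [-0.63  0.01 -0.01] after turn [-0.63  0.01 -0.01]
t 19.88 clamp xy [-0.2  3.8] pos [ 0.5422 -0.0572  0.1996] F tool [ 0.5 -0.7  0.9] yaw -14.2 w 0.0412 g 30.5
```

```bash

python3 -m inch '[[-0.63,0,0,0,0,-0.08,0.2],[0,0,1,0,0,0,0.2],[0,0,1,0,0,0,0.2],[0,0,1,0,0,0,0.2],[0,0,0.6,0,0,0,0.2]]'>/dev/null
python3 -m inch '[[0,0,0.2,0,0,0,0.2],[0,0,0,0,0,0,0.2]]'>/dev/null
python3 - <<'E'
from h import *
plan([*c2w(0,-15),.066],-13.8);st()
a=r.capture("scene")[140:240,205:325,::-1];b=r.capture("top")[150:250,195:315,::-1]
cv2.imwrite("pics/jar.png",cv2.resize(np.hstack([a,b]),None,fx=3.3,fy=3.3,interpolation=cv2.INTER_CUBIC))
E
```

```text
turn [ 0.   -0.    0.05] shift now [-0.08 -0.01  0.65] after turn [-0.08 -0.01  0.65]
t 20.75 clamp xy [  0.2 -12.6] pos [ 0.5386 -0.0732  0.0856] F tool [-0.1  0.   0.9] yaw -13.6 w 0.0407 g 30.6
```

View pics/jar.png

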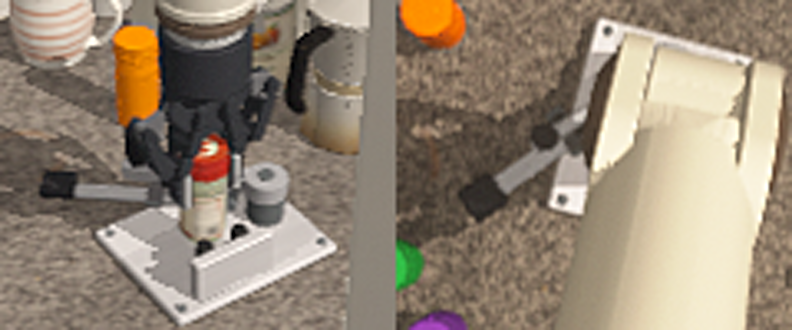

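The left half shows the jar held upright above the plate, right behind the rollers ((205,245) and (238,230)), with its lid at (210,155). I'll measure its offset in the grip before lowering.

```bash
python3 - <<'E'
from h import *
im=r.capture("scene");h=cv2.cvtColor(im,cv2.COLOR_RGB2HSV)
m=((h[...,0]<8)|(h[...,0]>172))&(h[...,1]>130);m[:, :258]=0;m[:,282:]=0;m[:178]=0;m[200:]=0
ys,xs=np.nonzero(m);print(xs.min(),xs.max(),ys.min(),ys.max(),(xs.min()+xs.max())/2,xs.mean())
for dy in(-6,-3,0,3):
  print(dy,[proj("scene",[*c2w(.2,-12.6+dy),z]).round(1) for z in (.131,.115)])
for X in(-18,18): print("roller",(proj("scene",[*c2w(X,-39.5),.051])-[205,140])*3.3)
E
```

```text
263 274 180 194 268.5 269.03636363636366
-6 [array([268.3, 185. ]), array([268.3, 189.5])]
-3 [array([267.7, 184.4]), array([267.7, 188.9])]
0 [array([267.1, 183.9]), array([267.1, 188.4])]
3 [array([266.5, 183.3]), array([266.5, 187.8])]
roller [205.31512383 242.10525289]
roller [239.85490161 226.25331944]
```

```bash
f(){ python3 -c "from h import *;st()"; }
python3 -m inch '[[0,0,0.25,0,0,0,0.2],[0,0,0.25,0,0,0,0.2],[0,0,0,0,0,0,0.2]]'>/dev/null;f
python3 -m inch '[[0,0,0.05,0,0,0,0.2],[0,0,0,0,0,0,0.2]]'>/dev/null;f
python3 -m inch '[[0,0,0.05,0,0,0,0.2],[0,0,0,0,0,0,0.2]]'>/dev/null;f
```

```text
t 21.27 clamp xy [ -0.9 -13.1] pos [ 0.5374 -0.0735  0.0695] F tool [-0.6  0.1  1.7] yaw -13.6 w 0.0409 g 30.6
t 21.52 clamp xy [ -0.1 -13. ] pos [ 0.5382 -0.0735  0.0688] F tool [-0.3 -0.3  0.5] yaw -13.6 w 0.0408 g 30.6
t 21.77 clamp xy [ -0.1 -13. ] pos [ 0.5382 -0.0735  0.0673] F tool [-0.8 -0.   1.6] yaw -13.6 w 0.0417 g 30.6
```

```bash
f(){ python3 -c "from h import *;st()"; }
python3 -m inch '[[0,0,0.04,0,0,0,0.2],[0,0,0,0,0,0,0.2]]'>/dev/null;f
python3 -m inch '[[0,0,0.03,0,0,0,0.2],[0,0,0,0,0,0,0.2]]'>/dev/null;f
```

```text
t 22.02 clamp xy [  0.1 -13. ] pos [ 0.5384 -0.0735  0.0668] F tool [-0.4 -1.1 -4.5] yaw -13.6 w 0.0411 g 30.9
t 22.27 clamp xy [  0.1 -13. ] pos [ 0.5384 -0.0736  0.0667] F tool [ -0.8  -4.3 -13. ] yaw -13.6 w 0.0415 g 31.5
```

```bash
f(){ python3 -c "from h import *;st()"; }
python3 -m inch '[[0,0,-0.05,0,0,0,0.2],[-0.04,0,0,0,0,0,0.2],[0,0,0,0,0,0,0.2]]'>/dev/null;f
python3 -m inch '[[-0.05,0,0,0,0,0,0.2],[0,0,0,0,0,0,0.2]]'>/dev/null;f
```

```text
t 22.65 clamp xy [  0.1 -13.9] pos [ 0.5382 -0.0744  0.0668] F tool [ 0.3 -0.1 -2.3] yaw -13.6 w 0.0413 g 30.7
t 22.9 clamp xy [  0.1 -15.5] pos [ 0.5378 -0.076   0.0668] F tool [ 1.9  0.2 -1. ] yaw -13.6 w 0.0411 g 30.7
```

```bash
f(){ python3 -c "from h import *;st()"; }
python3 -m inch '[[0,0,0,0,0,0,0.52],[0,0,0,0,0,0,0.56],[0,0,0,0,0,0,0.6],[0,0,0,0,0,0,0.64],[0,0,0,0,0,0,0.64]]' 20 >/dev/null;f
python3 -m inch '[[0,0,-0.5,0,0,0,0.64],[0,0,-1,0,0,0,0.64],[0,0,-1,0,0,0,0.64],[0,0,-1,0,0,0,0.64],[0,0,-1,0,0,0,0.64]]'>/dev/null
python3 -m inch '[[1,0,0,0,0,0,0],[1,0,0,0,0,0,0],[1,0,0,0,0,0,0],[1,0,0,0,0,0,0],[0,0,0,0,0,0,0]]'>/dev/null
python3 - <<'E'
from h import *
plan([*c2w(-70,122),.06],-13.8);st()
a=r.capture("scene")[140:240,205:325,::-1];b=r.capture("top")[150:250,195:315,::-1]
cv2.imwrite("pics/placed.png",cv2.resize(np.hstack([a,b]),None,fx=3.3,fy=3.3,interpolation=cv2.INTER_CUBIC))
E
```

```text
t 23.52 clamp xy [ -0.1 -15.8] pos [ 0.5375 -0.0762  0.0668] F tool [-0.3 -0.2  0.1] yaw -13.6 w 0.0545 g 0.0
turn [ 0.01 -0.02  0.1 ] shift now [ 0.49 -2.3   4.76] after turn [ 0.48 -2.3   4.76]
t 24.77 clamp xy [ -1.  107.7] pos [0.5662 0.0439 0.2028] F tool [-0.4 -0.4  0. ] yaw -13.3 w -0.0003 g 0.0
```

View pics/placed.png

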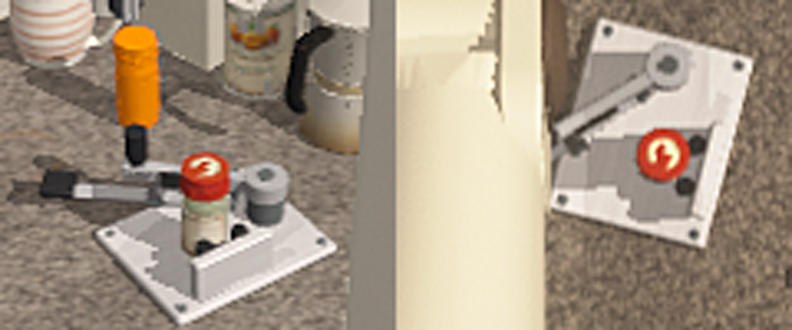

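The jar stands upright in the clamp against the rollers, with its lid at (205,165) in the left half and (664,155) in the right half. The arm is still cocked. Next is the trigger pad.

```bash
f(){ python3 -c "from h import *;st()"; }
python3 -c "
from h import *
print('jar clamp xy',w2c(cast('top',276.2,197,.11)))"
python3 -m inch '[[0.25,-0.8,0,0,0,0,0],[0.24,-0.8,0,0,0,0,0],[0,-0.7,0,0,0,0,0],[0,0,1,0,0,0,0],[0,0,1,0,0,0,0]]'>/dev/null
python3 -m inch '[[0,0,1,0,0,0,0],[0,0,1,0,0,0,0],[0,0,0.6,0,0,0,0],[0,0,0.3,0,0,0,0],[0,0,0,0,0,0,0]]'>/dev/null;f
python3 -m inch '[[0,0,0.12,0,0,0,0],[0,0,0,0,0,0,0]]'>/dev/null;f
```

```text
jar clamp xy [ -1.30915982 -14.79956359]
t 26.12 clamp xy [-69.5 117.7] pos [0.502  0.07   0.0547] F tool [-0.   1.2 -0.1] yaw -13.7 w -0.0004 g 0.0
t 26.38 clamp xy [-69.2 118.8] pos [0.5026 0.071  0.0517] F tool [ 0.2 -0.1  0. ] yaw -13.6 w 0.0002 g 0.0
```

```bash
f(){ python3 -c "from h import *;st()"; }
python3 -m inch '[[0.1,0,0.2,0,0,0,0],[0,0,0,0,0,0,0]]'>/dev/null;f
python3 -m inch '[[0,0,0.1,0,0,0,0],[0,0,0.1,0,0,0,0],[0,0,0,0,0,0,0]]'>/dev/null;f
python3 -m inch '[[0,0,0.1,0,0,0,0],[0,0,0,0,0,0,0]]'>/dev/null;f
```

```text
t 26.62 clamp xy [-70.  122.1] pos [0.5026 0.0744 0.0449] F tool [ 0.1 -0.2  0.1] yaw -13.6 w -0.0003 g 0.0
t 27.0 clamp xy [-69.8 121.6] pos [0.5027 0.0738 0.0389] F tool [ 0.  -0.   0.8] yaw -13.6 w 0.0002 g 0.0
t 27.25 clamp xy [-69.8 121.4] pos [0.5026 0.0737 0.0359] F tool [ 0.5 -0.9  0.8] yaw -13.6 w 0.0002 g 0.0
```

```bash
f(){ python3 -c "from h import *;st()"; }
python3 -m inch '[[0,0,0.07,0,0,0,0],[0,0,0,0,0,0,0]]'>/dev/null;f
python3 -m inch '[[0,0,0.07,0,0,0,0],[0,0,0,0,0,0,0]]'>/dev/null;f
```

```text
t 27.5 clamp xy [-69.7 121.5] pos [0.5028 0.0738 0.0341] F tool [-0.8 -1.8 -1.8] yaw -13.6 w 0.0002 g 1.3
t 27.75 clamp xy [-69.7 121.5] pos [0.5028 0.0738 0.0319] F tool [-0.2 -0.8 -3.4] yaw -13.6 w 0.0001 g 1.4
```

```bash
f(){ python3 -c "from h import *;st()"; }
python3 -m inch '[[0,0,0.05,0,0,0,0],[0,0,0,0,0,0,0]]'>/dev/null;f
python3 -m inch '[[0,0,0.05,0,0,0,0],[0,0,0,0,0,0,0]]'>/dev/null;f
python3 - <<'E'
from h import *
a=r.capture("scene")[140:240,205:325,::-1];b=r.capture("top")[150:250,195:315,::-1]
cv2.imwrite("pics/trip.png",cv2.resize(np.hstack([a,b]),None,fx=3.3,fy=3.3,interpolation=cv2.INTER_CUBIC))
E
```

```text
t 28.0 clamp xy [-69.6 121.6] pos [0.5028 0.0738 0.0304] F tool [-1.3 -1.3 -3.1] yaw -13.6 w 0.0001 g 1.5
t 28.25 clamp xy [-69.7 121.5] pos [0.5028 0.0738 0.0289] F tool [-2.5 -1.  -2.5] yaw -13.6 w 0.0004 g 1.5
```

View pics/trip.png

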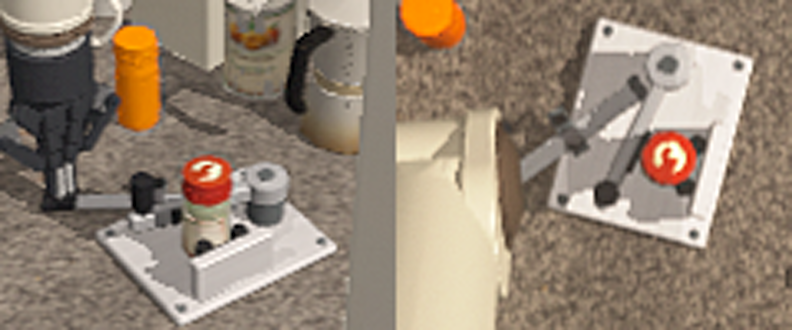

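The catch has tripped. In the right half the arm lies against the jar (post at (606,192), jar lid at (669,158)). In the left half the jar is upright and touches both rollers. I'll raise the fingers off the pad and check once more.

```bash

python3 -m inch '[[0,0,-0.3,0,0,0,0],[0,0,-0.5,0,0,0,0],[0,0,-1,0,0,0,0],[0,0,-1,0,0,0,0],[0,0,-1,0,0,0,0]]'>/dev/null
python3 -m inch '[[0,0,-1,0,0,0,0],[1,-0.5,0,0,0,0,0],[1,-0.5,0,0,0,0,0],[1,0,0,0,0,0,0],[1,0,0,0,0,0,0]]'>/dev/null
python3 -m inch '[[0,0,0,0,0,0,0],[0,0,0,0,0,0,0],[0,0,0,0,0,0,0],[0,0,0,0,0,0,0]]'>/dev/null
python3 - <<'E'
from h import *
st()
a=r.capture("scene")[140:240,205:325,::-1];b=r.capture("top")[150:250,195:315,::-1]
cv2.imwrite("pics/end.png",cv2.resize(np.hstack([a,b]),None,fx=3.3,fy=3.3,interpolation=cv2.INTER_CUBIC))
c=redblob("top",(265,185,292,215));print(c,w2c(cast("top",*c[0][0],.11)))
p=w2c(cast("top",195+(606-396)/3.3,150+192/3.3,.092));print("arm angle",np.arctan2(p[1],75-p[0]))
E
```

```text
t 30.1 clamp xy [-99.9 240.6] pos [0.5019 0.1966 0.1731] F tool [ 0.1 -1.1 -0.4] yaw -13.7 w 0.0 g 0.0
(((277.4166564941406, 197.3333282470703), 8.090313911437988), (270, 190, 16, 16)) [ -1.33177531 -18.05828305]
arm angle 0.18568267992089718
```

View pics/end.png

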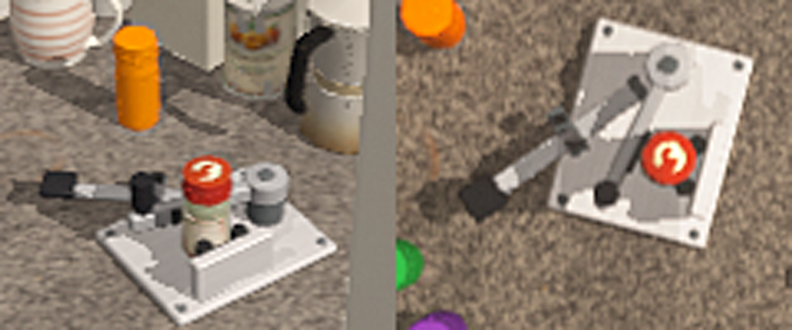

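The jar is at (−1.3, −18.1) mm in the clamp frame, about 1 mm from the seat, and the arm angle is about 0.186. The trigger pad is back up at (485,195) in the right half, and the robot is clear, so I'm handing in.

```bash
python3 -c "
from plant import r
print(r.hand_in())"
```

```text
the job is handed in; nothing more can be done
None
```

I handed the job in at about 30 s: the sprung arm holds the spice jar upright about 1 mm from the seat (arm at about 0.19 rad), the trigger is back up, the robot is clear, and the hand-in returned no verdict.

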